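# Lay out finds on the photo board

## Task

Set out the finds on the grey ruled board for a record photograph: stand the wooden plinth in the field between the white dish and the long sherd on the board and lay the small sherd on top of it, lay the middle-sized sherd in the field directly behind the white dish (on the side away from you), and put the brown cobble in the field directly behind the long sherd. Centre each in its field (the small sherd on the plinth), with the plinth square to the board and both sherds lying flat, same face up as you found them, their long sides along the board's long side. The dish and the long sherd already lie right: do not shift them.

Things in the scene. Friction and masses are not known exactly. Their poses are not given: they have to be found in the camera images.
- board: flat grey board fixed to the table, 240 x 385 x 6 mm (x, y, z), ruled into two rows of three fields, 115 x 125 mm, a small cross at each centre. Origin: centre of its underside. x points away from the robot (front to back), y left along the long side; turned up to 14 degrees. Field centres: x = -57.5 (front row), +57.5 mm (back row); y = -125, 0, 125 mm. The middle back field stays free.
- white_dish_centre (a point): open white rectangular dish with tiny stones in it, 80 x 94 x 18 mm (x, y, z), loose and light, lying centred in an end field of the front row, axes parallel to the board's. This point is its centre, half-way up (9 mm above the board).
- long_sherd_centre (a point): the long, dark, narrow stone-like pottery sherd on the board, 32 x 126 x 18 mm (x, y, z), loose, lying in the other end field of the front row, its axes parallel to the board's (long side along y), about 10 mm nearer the front than the field's centre. This point is the centre of its bounding box, half-way up (9 mm above the board).
- plinth_centre (a point): square wooden block, 60 x 60 x 28 mm, loose, starts on the table. This point is its centre, half-way up (14 mm); z up, x and y square to its sides.
- small_sherd_centre (a point): the smallest dark sherd, 21 x 45 x 13 mm (x, y, z; long side along y), an irregular flat piece, loose, starts flat on the table. This point is the centre of its bounding box, half-way up (6.5 mm above its underside).
- middle_sherd_centre (a point): the middle-sized dark sherd, 46 x 82 x 15 mm (x, y, z; long side along y), an irregular flat piece, loose, starts flat on the table. This point is the centre of its bounding box, half-way up (7.5 mm above its underside).
- cobble_centre (a point): rounded plain brownish stone standing by itself on the table, 55 x 57 x 42 mm (x, y, z), loose, starts on the table. This point is its centre, half-way up (21 mm above its underside).
There are look-alikes about, which are no part of the job. Of the things that look like the part that bears plinth_centre, the largest one is meant.

How it is judged:
At the end, for the whole second after the job is handed in: Plinth within 15 mm each way of the front middle field's centre; small sherd on it within 14 mm; middle sherd and cobble within 15 mm each way of the centres of the back fields behind dish and long sherd; plinth and sherds flat, square to 15 deg; dish, long sherd moved under 12 mm; all at rest (x of plinth_centre in the frame of board between -0.0725 and -0.0425 m and y of plinth_centre in the frame of board between -0.015 and 0.015 m and z of plinth_centre in the frame of board between 0.016 and 0.024 m and angle between plinth_centre's own z axis and vertical below 0.1 rad and (angle between the x axis of plinth_centre and the x axis of board, either way round below 0.26 rad or angle between the x axis of plinth_centre and the y axis of board, either way round below 0.26 rad) and horizontal distance between small_sherd_centre and plinth_centre below 0.014 m and z of small_sherd_centre in the frame of plinth_centre between 0.016 and 0.026 m and x of middle_sherd_centre in the frame of board between 0.0425 and 0.0725 m and ((y of white_dish_centre in the frame of board above 0 m and y of middle_sherd_centre in the frame of board between 0.11 and 0.14 m) or (y of white_dish_centre in the frame of board below 0 m and y of middle_sherd_centre in the frame of board between -0.14 and -0.11 m)) and x of cobble_centre in the frame of board between 0.0425 and 0.0725 m and ((y of long_sherd_centre in the frame of board above 0 m and y of cobble_centre in the frame of board between 0.11 and 0.14 m) or (y of long_sherd_centre in the frame of board below 0 m and y of cobble_centre in the frame of board between -0.14 and -0.11 m)) and z of middle_sherd_centre in the frame of board between 0.008 and 0.019 m and z of cobble_centre in the frame of board between 0.017 and 0.039 m and angle between the y axis of each of small_sherd_centre, middle_sherd_centre and the y axis of board, either way round below 0.26 rad and angle between each of small_sherd_centre, middle_sherd_centre's own z axis and vertical below 0.25 rad and linear speed of each of plinth, small_sherd, middle_sherd, cobble below 0.02 m/s and distance of each of white_dish_centre, long_sherd_centre from where it was at the start of the episode below 0.012 m); the robot touches nothing.
It fails at once if the white dish or the long sherd was shifted by more than 20 mm (distance of any of white_dish_centre, long_sherd_centre from where it was at the start of the episode above 0.02 m).
It also fails if it takes over 104 s, if anything falls off the work surface, if the arm or the gripper's body presses on something with over 40 N, if the wrist force passes 120 N, or if a joint passes its speed limit or range.

## Robot

A 6-joint arm with a two-finger parallel gripper is mounted at the origin on a cart in front of the work surface, level with it; the furniture and walls round the work are solid. World frame = base frame: x ahead of the robot, y to its left, z up, the work surface at z = 0. Lengths are in m, angles in rad, forces in N, time in s.
With the tool pointing down it reaches from about 0.275 to 1 m from the base axis. Payload 8.4 kg.
Tool frame: the origin (TCP) lies midway between the tips of the shut fingers; the grasp point (between the pads) lies 19 mm behind it; z points along the fingers, y is the line along which they close (so a half turn about z gives the same grasp; the last joint's range is limited). The gripper opens to 85 mm and grips with 20 to 120 N. Pads are 22 mm wide; open, the fingers measure 114 mm over their backs; the gripper's body (76 mm by 85 mm) begins 54 mm behind the grasp point. The pads swing forward as they close: fully open they stand 13 mm farther back than shut.
Start: joints at [-1.276, 0.353, 1.633, -0, 1.155, -0.002], TCP at [0.183, -0.598, 0.231] pointing down, gripper open.
Joint ranges: [-2.63, 2.63], [-0.92, 2.1], [0.06, 2.66], [-1.3, 4.44], [0, 2.69], [-3.02, 3.02]. Speed limits (rad/s): [2.22, 2.22, 2.79, 3.14, 3.14, 3.14].

## Interface

Orientations are given as a unit quaternion [w, x, y, z].
In Python, from rig import manip, cams, trace, place_of gives the robot as it stands. The module is installed in compiled form; this text tells all that it offers.
- The arm moves only by the tool apply_moves, never from a script. Its argument "steps" is a list of rows, each a list of 6 numbers: the shift along the tool's x, y, z in m, then the turn, a rotation vector about the tool's x, y, z in rad. In form: [[tx, ty, tz, ax, ay, az], ...]. A call has 1 to 10 rows; each row shifts and turns the commanded pose from where the row before left it, along the tool's axes as they then stand; what a row does not reach is not made up. A row lasts 1/10 s, in which the tool goes at most 50 mm and 8.59 degrees, less where a joint would pass 70% of its speed; a pose out of reach is approached as far as the arm can. A call is refused whole if a number of a shift passes 0.05 or a number of a turn 0.15, either way. A call with a gripper value outside its range is refused whole. "hand" is the finger opening in m, from 0 to 0.0854, set as the call begins (left out, the last holds). The fingers move at their own pace and stop on an object; the grip force is fixed at half the most. Time passes only in rows, so rows that do not move let the fingers close. It gives the time, the measured TCP pose, the force, the opening and the grip force at its end, in the units of the state.
- manip.read_state(): the state, without advancing time (a new reading comes with each control period).
- cams.grab_frame(name): name is "side" or "top" or "wrist"; returns the picture (400x640x3 uint8, red, green, blue); there is no depth.
- cams.camera_params(name): a dict with "fx", "fy", "cx", "cy" (pixels), "R" (3x3) and "t" (3): a world point X has camera coordinates R X + t; the wrist camera has in their place "hand_eye" (4x4, takes a point from camera to tool coordinates, whose origin is the TCP and whose axes are the flange's). Camera axes: x right, y down, z forward; pixel columns grow to the right and rows downward; lengths in m; the calibration is good to about 2 mm. The wrist camera is an equidistant fisheye: a pixel r from the principal point sees the ray r / f radians off the axis. A picture is of the moment at which its call begins: read the wrist's pose just before it. camera_params takes no time and is no camera call.
- manip.finish_job(): hands the job in; it is judged then, once.
Trained networks look in the newest picture that a camera, given by its name, has taken for a name from the list of things; names that differ only in an ending like _2 or _b are one class to them, and where a whole thing is asked for, a point or a joint stands for the part that bears it (a point fixed in the world has none). Each returns a list of dicts, best first, with "p" (0 to 1); they miss things now and then, are a little off and sometimes report something else, mostly with a low value. They report only what shows in the picture. A call takes as long as a camera call. They do not tell look-alikes from the thing itself.
- trace(camera, label): "mask" (400x640 bool, what is visible of it) and "location" ([column, row] in pixels, amid what is visible of it).
- place_of(camera, label): "location" ([column, row] in pixels: a listed point, or the origin of a listed thing).
The state is a dict: "t": time; "q": joint angles; "joint_velocities": joint speeds; "tau": joint torques, N m; "ee_pos": TCP position; "eef_rot": TCP orientation; "ft_force": force on the tool from outside, world axes, zero at the start; "wrist_torque": the same for the moment, N m; "opening": opening from 0.0 (shut) to 1.0 (fully open); "grip_force": force on a finger pad.
Only numpy, scipy, OpenCV 4.12 (cv2) and the standard library are available. Lean on these libraries where they do the work, as an engineer would, in place of code of your own. Each camera call takes 0.05 s, during which the arm holds its last target. There are 200 camera calls.

## Working session

There is one attempt and no reset: what is moved stays moved. The work goes in short steps, Python scripts to look and compute and a tool call to move; the robot and the scene stay as the last step left them, time stands still between calls to the robot, and variables do not carry over. Pictures are saved under pics/ and viewed, at most 14 in all, crops included, and the job is handed in when it is done.

Besides the shell and the picture viewer there is one more tool, called after "Request:" as name(argument=value, ...) on one line, values as JSON. apply_moves: Moves the arm, as the interface text tells. Its arguments: {"type":"object","properties":{"steps":{"type":"array"},"hand":{"type":"number"}},"required":["steps"]}

```bash
mkdir -p pics
cat > h.py <<'E'
import numpy as np, cv2
from rig import manip, cams, trace, place_of
def ray2plane(cam,px,z):
    p=cams.camera_params(cam);R=np.array(p['R']);t=np.array(p['t'])
    d=R.T@np.array([(px[0]-p['cx'])/p['fx'],(px[1]-p['cy'])/p['fy'],1]);c=-R.T@t
    return c+d*(z-c[2])/d[2]
def proj(cam,X):
    p=cams.camera_params(cam);c=np.array(p['R'])@X+np.array(p['t'])
    return np.array([p['fx']*c[0]/c[2]+p['cx'],p['fy']*c[1]/c[2]+p['cy']])
def save(cam,name):
    im=cams.grab_frame(cam);cv2.imwrite('pics/'+name,im[:,:,::-1]);return im
E
python3 - <<'E'
from h import *
for c in ['top','side']:
    save(c,c+'0.png');p=cams.camera_params(c);print(c,p['fx'],-np.array(p['R']).T@p['t'])
    for l,z in [('board',0.0),('white_dish_centre',.015),('long_sherd_centre',.015),('plinth_centre',.014),('small_sherd_centre',.0065),('middle_sherd_centre',.0075),('cobble_centre',.021)]:
        for d in place_of(c,l)[:4]: print(l,round(d['p'],2),np.round(d['location']),np.round(ray2plane(c,d['location'],z)[:2],3))
s=manip.read_state();print(s)
E
```

```text
top 366.744638560218 [ 0.30768829 -0.01767628  0.98471508]
board 0.92 [319. 161.] [0.566 0.006]
white_dish_centre 0.87 [370. 179.] [ 0.507 -0.13 ]
long_sherd_centre 0.67 [276. 193.] [0.476 0.123]
plinth_centre 0.87 [463. 220.] [ 0.392 -0.37 ]
plinth_centre 0.73 [423. 242.] [ 0.336 -0.261]
plinth_centre 0.68 [420. 203.] [ 0.439 -0.261]
small_sherd_centre 0.42 [203. 171.] [0.547 0.324]
middle_sherd_centre 0.57 [448. 146.] [ 0.594 -0.35 ]
cobble_centre 0.79 [191. 227.] [0.392 0.348]
side 442.7109776850734 [ 0.31690885 -0.91593769  0.79958324]
board 0.58 [303. 178.] [0.47  0.148]
white_dish_centre 0.67 [305. 177.] [0.472 0.135]
white_dish_centre 0.56 [333. 233.] [ 0.508 -0.115]
long_sherd_centre 0.72 [306. 179.] [0.473 0.125]
long_sherd_centre 0.28 [333. 233.] [ 0.509 -0.114]
plinth_centre 0.89 [301. 319.] [ 0.392 -0.36 ]
plinth_centre 0.79 [320. 280.] [ 0.45 -0.26]
plinth_centre 0.58 [275. 286.] [ 0.346 -0.264]
small_sherd_centre 0.58 [302. 177.] [0.466 0.147]
small_sherd_centre 0.49 [319. 144.] [0.547 0.323]
middle_sherd_centre 0.8 [385. 308.] [ 0.578 -0.354]
middle_sherd_centre 0.3 [321. 141.] [0.557 0.337]
cobble_centre 0.74 [271. 138.] [0.392 0.356]
{'t': 0.8, 'q': array([-1.27637223e+00,  3.52968040e-01,  1.63341793e+00,  3.65390305e-05,
        1.15520449e+00, -2.40676738e-03]), 'joint_velocities': array([ 0.00173926, -0.00041813, -0.00119077,  0.00113062,  0.00159975,
       -0.0004022 ]), 'tau': array([-2.99876556e-03, -6.05094051e+01, -3.42425108e+01, -4.60381864e-05,
        9.21021419e-04,  1.87102131e-05]), 'ee_pos': array([ 0.18281158, -0.59765798,  0.23129326]), 'eef_rot': array([-1.34716959e-06,  9.89007722e-01,  1.47863874e-01,  1.66960283e-05]), 'ft_force': array([-0.65292083, -0.62118862, -1.1015013 ]), 'wrist_torque': array([-0.02612321, -0.06534602, -0.01060642]), 'grip_force': 0.0, 'opening': 0.9998099138054063}
```

View pics/top0.png

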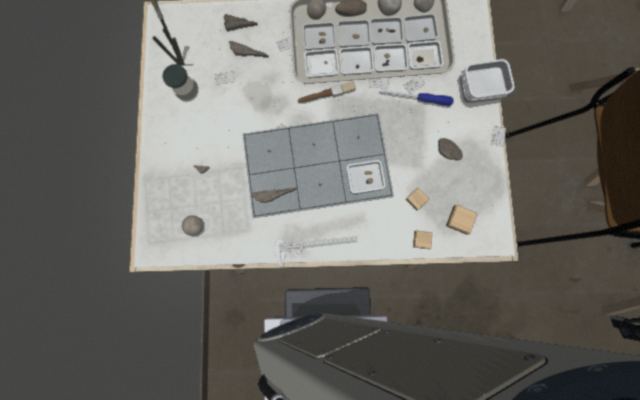

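View pics/side0.png

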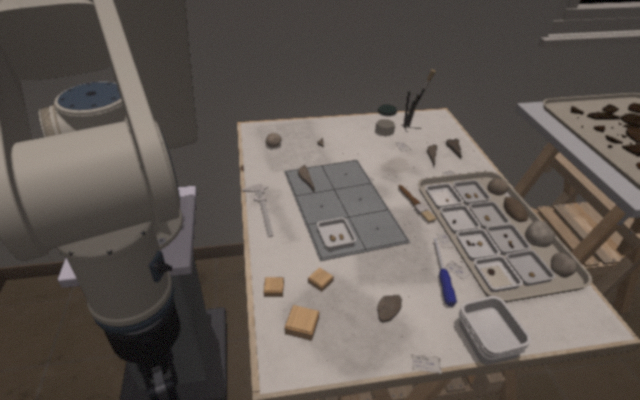

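The top view shows three wooden blocks, at (463,220), (418,199) and (423,240). The first is clearly the largest, so it is the plinth. The small sherd is at (202,168), the middle one at (450,148), and the cobble at (193,225). The dark sherds at (240,21) and (248,49) are long look-alikes. I'll measure the masks and confirm in an enlarged crop.

```bash
cat >> h.py <<'E'
def rect(cam,mask,z):
    cs,_=cv2.findContours(mask.astype(np.uint8),cv2.RETR_EXTERNAL,cv2.CHAIN_APPROX_NONE)
    c=max(cs,key=cv2.contourArea)[:,0]
    P=np.array([ray2plane(cam,p,z)[:2] for p in c])
    return cv2.minAreaRect((P*1000).astype(np.float32))
E
python3 - <<'E'
from h import *
T=cams.grab_frame('top')
for c in ['top','side']:
    if c=='side': cams.grab_frame(c)
    for l,z in [('board',0.006),('white_dish_centre',.02),('long_sherd_centre',.012),('plinth_centre',.02),('small_sherd_centre',.005),('middle_sherd_centre',.005),('cobble_centre',.021)]:
        for d in trace(c,l)[:3]:
            if d['p']>.3 and d['mask'].sum()>5:print(c,l,round(d['p'],2),np.round(d['location']),[np.round(v,1) for v in rect(c,d['mask'],z)])
def crop(x,y,r=32): return cv2.resize(T[y-r:y+r,x-r:x+r,::-1],(390,290) if 0 else (290,290),interpolation=cv2.INTER_CUBIC)
cv2.imwrite('pics/crop.png',np.vstack([np.hstack([crop(442,220),crop(450,148)]),np.hstack([crop(202,168),crop(193,225)])]))
print(cams.camera_params('wrist'))
E
```

```text
top board 0.79 [315. 160.] [array([554.8,  12.4]), array([244.5, 389. ]), np.float64(7.0)]
top white_dish_centre 0.9 [366. 178.] [array([ 515.2, -118.5]), array([84.7, 97.1]), np.float64(6.2)]
top long_sherd_centre 0.84 [271. 191.] [array([472.5, 129.9]), array([ 32.2, 120. ]), np.float64(6.5)]
top plinth_centre 0.84 [422. 239.] [array([ 342.6, -258.5]), array([46.3, 43.8]), np.float64(81.3)]
top plinth_centre 0.8 [421. 199.] [array([ 447.4, -251.8]), array([42.3, 47.8]), np.float64(42.6)]
top plinth_centre 0.67 [461. 220.] [array([ 391.2, -363.4]), array([66.6, 65.9]), np.float64(65.5)]
top middle_sherd_centre 0.6 [448. 148.] [array([ 589.4, -354.9]), array([68.4, 57.7]), np.float64(80.7)]
top cobble_centre 0.62 [191. 224.] [array([396.9, 345.8]), array([53.9, 53.5]), np.float64(1.4)]
side board 0.95 [345. 209.] [array([554.9,  11.7]), array([241.5, 388.5]), np.float64(7.0)]
side white_dish_centre 0.68 [336. 231.] [array([ 515.6, -117.5]), array([ 82.7, 107.6]), np.float64(6.4)]
side long_sherd_centre 0.56 [305. 176.] [array([472.8, 135.5]), array([ 30.3, 128.6]), np.float64(6.6)]
s
[... 267 characters left out ...]
89. , 53.1]), np.float64(84.1)]
side small_sherd_centre 0.36 [320. 143.] [array([552.4, 336.9]), array([50.5, 16.9]), np.float64(79.9)]
side middle_sherd_centre 0.85 [390. 307.] [array([ 585.5, -348.9]), array([81.1, 46.3]), np.float64(53.4)]
{'fx': 309.70691628693146, 'fy': 309.70691628693146, 'cx': 321.1750011428455, 'cy': 202.29311038126463, 'hand_eye': array([[ 1.02924689e-04, -9.54310985e-01, -2.98815215e-01,
         7.57708849e-02],
       [ 9.99999847e-01, -6.44002948e-05,  5.50114498e-04,
        -9.37735081e-04],
       [-5.44224097e-04, -2.98815226e-01,  9.54310832e-01,
        -1.42317764e-01],
       [ 0.00000000e+00,  0.00000000e+00,  0.00000000e+00,
         1.00000000e+00]])}
```

View pics/crop.png

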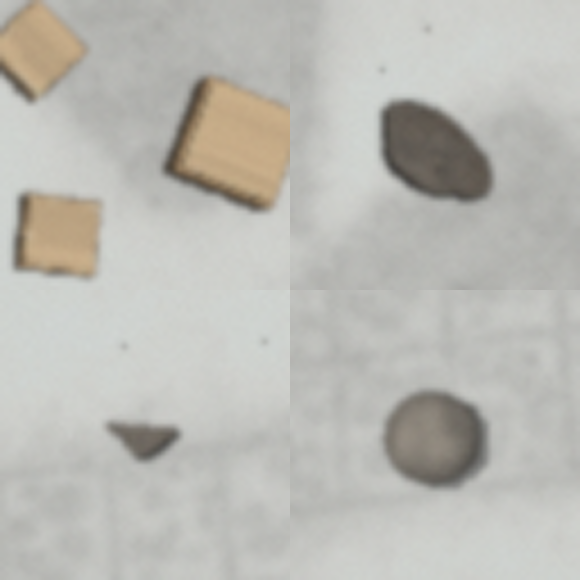

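The crop confirms it: the right-hand block at (463,220) is about 66 mm wide against about 45 mm for the other two, so it is the plinth. The oval flat sherd, the small triangular sherd and the round cobble match their descriptions. The board centre is (0.555, 0.012), with a yaw of +7°, and the dish position agrees with that. Next I'll add a planner helper and move above the plinth.

```bash
cat >> h.py <<'E'
from scipy.spatial.transform import Rotation as Ro
import json
def pose(s=None):
    s=s or manip.read_state();q=s['eef_rot'];return np.array(s['ee_pos']),Ro.from_quat([q[1],q[2],q[3],q[0]])
def yaw():
    x=pose()[1].as_matrix()[:,0];return np.arctan2(x[1],x[0])
def plan(ways,v=.04,w=.12):
    """ways: list of (x,y,z,yaw_deg); prints rounded rows from measured pose, tool down"""
    p=pose()[0];a=yaw();rows=[]
    for x,y,z,d in ways:
        g=np.array([x,y,z]);da=(np.radians(d)-a+np.pi)%(2*np.pi)-np.pi;ga=a+da
        n=int(max(1,np.ceil(np.linalg.norm(g-p)/v),np.ceil(abs(da)/w)))
        for k in range(n):
            D=(g-p)/(n-k);c,s=np.cos(a),np.sin(a)
            r=np.round([c*D[0]+s*D[1],s*D[0]-c*D[1],-D[2]],3);t=np.round(-(ga-a)/(n-k),2 if n-k>1 else 3)
            p=p+np.array([c*r[0]+s*r[1],s*r[0]-c*r[1],-r[2]]);a-=t
            rows.append([*r.tolist(),0,0,float(t)])
    for i in range(0,len(rows),10):print(json.dumps(rows[i:i+10]).replace('.0,',',').replace('-0,','0,').replace(' ','').replace('0.','.'))
def wpts(px,z,P):
    p=cams.camera_params('wrist');H=np.array(p['hand_eye']);px=np.atleast_2d(px)
    u=(px-[p['cx'],p['cy']])/p['fx'];r=np.linalg.norm(u,axis=1)+1e-9
    d=np.c_[u/r[:,None]*np.sin(r)[:,None],np.cos(r)]
    d=P[1].apply(d@H[:3,:3].T);c=P[0]+P[1].apply(H[:3,3])
    return c+d*((z-c[2])/d[:,2])[:,None]
def wlook(label,z,name=None):
    P=pose()
    im=save('wrist',name) if name else cams.grab_frame('wrist')
    for d in place_of('wrist',label)[:3]:print('pt',round(d['p'],2),np.round(d['location']),np.round(wpts(d['location'],z,P)[0]*1000,1)[:2])
    for d in trace('wrist',label)[:3]:
        if d['p']<.25 or d['mask'].sum()<30: continue
        cs,_=cv2.findContours(d['mask'].astype(np.uint8),cv2.RETR_EXTERNAL,cv2.CHAIN_APPROX_NONE);c=max(cs,key=cv2.contourArea)[:,0]
        print('mask',round(d['p'],2),np.round(d['location']),*[[np.round(v,1) for v in cv2.minAreaRect((wpts(c,zz,P)[:,:2]*1000).astype(np.float32))] for zz in (0.,z*2)])
    return im
E
python3 -c "
from h import *
plan([(.391,-.363,.14,65.5)])"
```

```text
[[.03,-.018,.01,0,0,-.09],[.031,-.015,.01,0,0,-.09],[.033,-.013,.01,0,0,-.1],[.034,-.009,.01,0,0,-.09],[.034,-.006,.01,0,0,-.1],[.035,-.003,.01,0,0,-.09],[.035,0,.01,0,0,-.1],[.034,.004,.011,0,0,-.09],[.034,.007,.01,0,0,-.096]]
```

Request:
apply_moves(steps=[[0.03,-0.018,0.01,0,0,-0.09],[0.031,-0.015,0.01,0,0,-0.09],[0.033,-0.013,0.01,0,0,-0.1],[0.034,-0.009,0.01,0,0,-0.09],[0.034,-0.006,0.01,0,0,-0.1],[0.035,-0.003,0.01,0,0,-0.09],[0.035,0,0.01,0,0,-0.1],[0.034,0.004,0.011,0,0,-0.09],[0.034,0.007,0.01,0,0,-0.096],[0,0,0,0,0,0]], hand=0.0854)

```text
t: 2.6
ee_pos: [0.3926, -0.3601, 0.1391]
eef_rot: [-0.001, 0.84, 0.543, 0.0]
ft_force: [-0.8, 0.3, 0.3]
opening: 0.999
grip_force: 0.0
```

```bash
python3 -c "
from h import *
print(pose()[0],np.degrees(yaw()))
wlook('plinth_centre',.014,'w1.png')"
```

```text
[ 0.39264572 -0.3601484   0.13911596] 65.81414281782853
pt 0.86 [227. 120.] [ 343.9 -262.7]
pt 0.73 [324. 200.] [ 391.9 -365.2]
pt 0.73 [331.  60.] [ 447.7 -254.9]
mask 0.8 [230. 118.] [array([ 338.5, -259.1]), array([48.6, 50.5]), np.float64(82.2)] [array([ 346.9, -262.2]), array([43.8, 45.5]), np.float64(82.2)]
mask 0.63 [333.  57.] [array([ 450.9, -252.6]), array([47.7, 46.4]), np.float64(41.0)] [array([ 448.1, -256.3]), array([43. , 41.8]), np.float64(41.0)]
mask 0.59 [322. 200.] [array([ 389.2, -370.4]), array([71. , 65.1]), np.float64(65.8)] [array([ 392.6, -362.5]), array([64. , 58.6]), np.float64(65.8)]
```

View pics/w1.png

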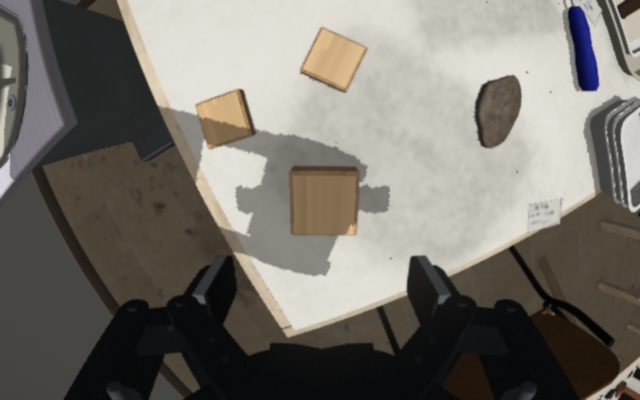

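The picture shows the plinth centred at (324,200), square to the fingers. Next I'll descend and grasp it.

```bash
python3 -c "
from h import *
plan([(.3918,-.365,.06,65.8),(.3918,-.365,.006,65.8)])"
```

```text
[[0,0,.027,0,0,-.0],[-.001,.001,.027,0,0,-.0],[0,0,.026,0,0,-.006],[0,0,.027,0,0,.0],[0,0,.027,0,0,.0]]
```

Request:
apply_moves(steps=[[0,0,0.027,0,0,0],[-0.001,0.001,0.027,0,0,0],[0,0,0.026,0,0,0],[0,0,0.027,0,0,0],[0,0,0.027,0,0,0],[0,0,0,0,0,0],[0,0,0,0,0,0],[0,0,0,0,0,0]])

```text
t: 3.55
ee_pos: [0.3922, -0.3658, 0.0077]
eef_rot: [0.001, 0.841, 0.54, 0.0]
ft_force: [-0.6, 0.6, 0.4]
opening: 0.999
grip_force: 0.0
```

Request:
apply_moves(steps=[[0,0,0,0,0,0],[0,0,0,0,0,0],[0,0,0,0,0,0],[0,0,0,0,0,0],[0,0,0,0,0,0],[0,0,0,0,0,0]], hand=0.04)

```text
t: 4.15
ee_pos: [0.3922, -0.3652, 0.0079]
eef_rot: [0.001, 0.841, 0.541, 0.0]
ft_force: [-2.5, 1.2, 13.0]
opening: 0.685
grip_force: 63.4
```

```bash
python3 -c "
from h import *
import numpy as np
print(pose()[0],np.degrees(yaw()),manip.read_state()['opening'],manip.read_state()['grip_force'],manip.read_state()['ft_force'])
B=lambda x,y:(np.array([.555,.012])+np.array([[np.cos(.122),-np.sin(.122)],[np.sin(.122),np.cos(.122)]])@[x,y]).round(4)
for n,x,y in [('plinth',-.0575,0),('mid',.0575,-.125),('cob',.0575,.125)]:print(n,B(x,y))
x,y=B(-.0575,0)
plan([(.3918,-.363,.09,65.8),(x,y,.09,97)]);print();plan([(x,y,.0125,97)])
"
```

```text
[ 0.39224894 -0.36521854  0.007876  ] 65.48375691644753 0.684781868590163 63.43881011009216 [-2.49156668  1.24227334 12.97278298]
plinth [0.4979 0.005 ]
mid [ 0.6273 -0.1051]
cob [0.5969 0.1431]
[[.001,0,-.027,0,0,-.0],[0,-.001,-.028,0,0,-.0],[.001,0,-.027,0,0,-.006],[.038,-.005,0,0,0,-.05],[.038,-.004,0,0,0,-.05],[.038,-.002,0,0,0,-.06],[.038,.001,0,0,0,-.05],[.038,.003,0,0,0,-.06],[.038,.005,0,0,0,-.05],[.038,.007,0,0,0,-.06]]
[[.037,.009,0,0,0,-.05],[.037,.011,0,0,0,-.06],[.036,.013,0,0,0,-.054]]

[[.038,-.006,0,0,0,-.06],[.038,-.003,-.001,0,0,-.05],[.039,-.002,0,0,0,-.06],[.038,.001,-.001,0,0,-.05],[.038,.003,0,0,0,-.06],[.038,.005,-.001,0,0,-.05],[.038,.007,0,0,0,-.06],[.038,.009,-.001,0,0,-.05],[.037,.011,0,0,0,-.06],[.036,.013,-.001,0,0,-.05]]
```

Request:
apply_moves(steps=[[0.001,0,-0.027,0,0,0],[0,0,-0.028,0,0,0],[0.001,0,-0.027,0,0,-0.006],[0.038,-0.005,0,0,0,-0.05],[0.038,-0.004,0,0,0,-0.05],[0.038,-0.002,0,0,0,-0.06],[0.038,0.001,0,0,0,-0.05],[0.038,0.003,0,0,0,-0.06],[0.038,0.005,0,0,0,-0.05],[0.038,0.007,0,0,0,-0.06]])

```text
t: 5.15
ee_pos: [0.4673, -0.1041, 0.0888]
eef_rot: [0.0, 0.721, 0.693, 0.0]
ft_force: [0.4, 0.1, -1.6]
opening: 0.683
grip_force: 66.8
```

Request:
apply_moves(steps=[[0.037,0.009,0,0,0,-0.05],[0.037,0.011,0,0,0,-0.06],[0.036,0.013,0,0,0,-0.054],[0,0,0,0,0,0],[0,0,0,0,0,0],[0,0,0,0,0,0]])

```text
t: 5.75
ee_pos: [0.4983, 0.0042, 0.0884]
eef_rot: [-0.0, 0.663, 0.749, -0.0]
ft_force: [-0.5, -0.9, -0.7]
opening: 0.685
grip_force: 66.8
```

```bash
python3 -c "
from h import *
print(pose()[0],np.degrees(yaw()))
im=save('wrist','w2.png');P=pose()
for d in trace('wrist','board')[:1]:
  print(d['p'])
p=cams.camera_params('wrist')
plan([(.4979,.005,.04,97),(.4979,.005,.0145,97)],v=.02)
"
```

```text
[0.49834519 0.00424802 0.08840525] 96.96059092045961
0.63
[[0,0,.016,0,0,-.0],[.001,0,.016,0,0,-.0],[0,0,.016,0,0,-.002],[0,0,.013,0,0,.0],[0,0,.013,0,0,.0]]
```

View pics/w2.png

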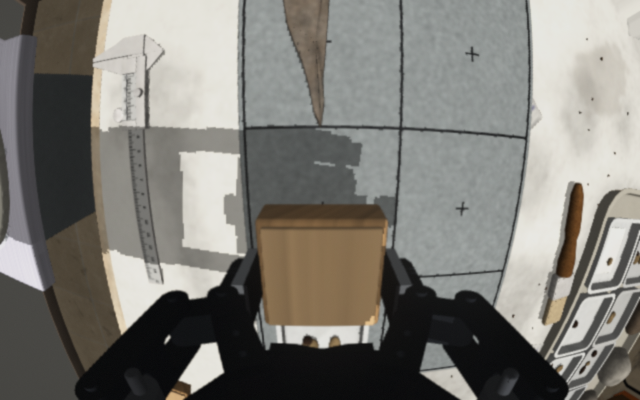

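The plinth is held square over the front middle field. Crosses show at (328,41), (472,54) and (462,208), and the tip of the front middle one at (323,203). I'll check the board frame against them.

```bash
python3 -c "
from h import *
P=pose()
print(wpts(np.array([[328,41],[472,54],[462,208],[323,203],[401,131]]),.006,P).round(4))
R=lambda x,y:np.array([.555,.012])+np.array([[np.cos(.122),-np.sin(.122)],[np.sin(.122),np.cos(.122)]])@[x,y]
print(R(-.0575,.125),R(.0575,.125),R(.0575,0),R(-.0575,0),R(0,.0625))
"
```

```text
[[0.4872 0.1301 0.006 ]
 [0.5975 0.1428 0.006 ]
 [0.6124 0.0194 0.006 ]
 [0.4983 0.01   0.006 ]
 [0.5486 0.0721 0.006 ]]
[0.48271519 0.12907329] [0.59686042 0.14306851] [0.61207262 0.01899761] [0.49792738 0.00500239] [0.5473939  0.07403545]
```

Request:
apply_moves(steps=[[0,0,0.016,0,0,0],[0.001,0,0.016,0,0,0],[0,0,0.016,0,0,0],[0,0,0.012,0,0,0],[0,0,0.008,0,0,0],[0,0,0.005,0,0,0],[0,0,0,0,0,0],[0,0,0,0,0,0],[0,0,0,0,0,0]])

```text
t: 6.75
ee_pos: [0.4991, 0.0058, 0.0158]
eef_rot: [0.0, 0.663, 0.749, 0.0]
ft_force: [0.4, -0.3, -2.2]
opening: 0.681
grip_force: 66.8
```

Request:
apply_moves(steps=[[0,0,0,0,0,0],[0,0,0,0,0,0],[0,0,0,0,0,0],[0,0,0,0,0,0],[0,0,0,0,0,0]], hand=0.08)

```text
t: 7.25
ee_pos: [0.4987, 0.0058, 0.0153]
eef_rot: [0.0, 0.663, 0.749, 0.0]
ft_force: [-1.2, -0.5, 0.2]
opening: 0.938
grip_force: 0.0
```

```bash
python3 -c "
from h import *
print(pose()[0])
plan([(.4979,.005,.10,97),(.56,.24,.15,97),(.549,.327,.12,86)])
"
```

```text
[0.49867185 0.00582488 0.01533651]
[[0,0,-.028,0,0,-.0],[0,0,-.028,0,0,-.0],[-.001,-.001,-.029,0,0,-.0],[.032,.013,-.007,0,0,-.0],[.032,.013,-.007,0,0,-.0],[.032,.013,-.007,0,0,-.0],[.032,.013,-.007,0,0,-.0],[.033,.013,-.007,0,0,-.0],[.032,.013,-.007,0,0,-.0],[.033,.012,-.008,0,0,-.0]]
[[.029,0,.01,0,0,.06],[.029,-.002,.01,0,0,.07],[.029,-.004,.01,0,0,.062]]
```

Request:
apply_moves(steps=[[0,0,-0.028,0,0,0],[0,0,-0.028,0,0,0],[-0.001,-0.001,-0.029,0,0,0],[0.032,0.013,-0.007,0,0,0],[0.032,0.013,-0.007,0,0,0],[0.032,0.013,-0.007,0,0,0],[0.032,0.013,-0.007,0,0,0],[0.033,0.013,-0.007,0,0,0],[0.032,0.013,-0.007,0,0,0],[0.033,0.012,-0.008,0,0,0]])

```text
t: 8.25
ee_pos: [0.5597, 0.2413, 0.1505]
eef_rot: [-0.0, 0.663, 0.749, -0.0]
ft_force: [0.6, -0.3, 0.6]
opening: 0.937
grip_force: 0.0
```

Request:
apply_moves(steps=[[0.029,0,0.01,0,0,0.06],[0.029,-0.002,0.01,0,0,0.07],[0.029,-0.004,0.01,0,0,0.062],[0,0,0,0,0,0],[0,0,0,0,0,0],[0,0,0,0,0,0],[0,0,0,0,0,0]], hand=0.05)

```text
t: 8.95
ee_pos: [0.5489, 0.3257, 0.1207]
eef_rot: [0.0, 0.732, 0.682, 0.0]
ft_force: [-0.2, -0.7, 0.2]
opening: 0.585
grip_force: 0.0
```

```bash
python3 -c "
from h import *
print(pose()[0],np.degrees(yaw()))
im=wlook('small_sherd_centre',.0065)
cv2.imwrite('pics/w3.png',cv2.resize(im[60:360,120:520,::-1],(800,600)))"
```

```text
[0.54890406 0.32569235 0.12072281] 85.95903400916782
pt 0.86 [324. 190.] [550.7 333.4]
mask 0.73 [330. 192.] [array([551.5, 329.9]), array([45.1, 20.9]), np.float64(83.0)] [array([551.6, 333.5]), array([42.9, 19.9]), np.float64(83.0)]
```

View pics/w3.png

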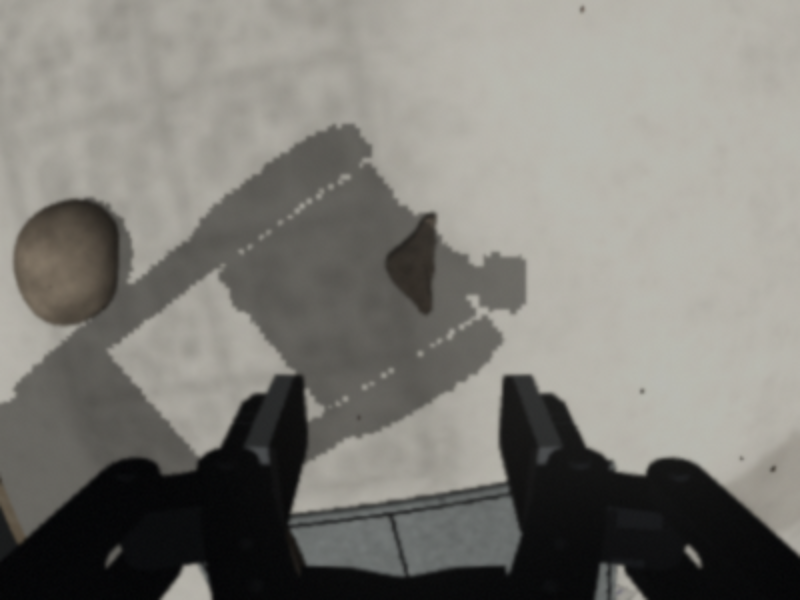

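The small sherd is triangular. In the crop its flat side runs from (432,213) to (427,313) and its apex is at (387,265). The centre is about (0.5515, 0.331), with the long axis at 83°, and the size of 45x21 mm agrees.

```bash
python3 -c "
from h import *
plan([(.5515,.331,.06,83),(.5515,.331,.02,83),(.5515,.331,.003,83)],v=.03)"
```

```text
[[.002,.001,.02,0,0,.02],[.002,.001,.02,0,0,.02],[.001,0,.021,0,0,.011],[0,0,.02,0,0,.0],[0,0,.02,0,0,.0],[0,0,.017,0,0,.0]]
```

Request:
apply_moves(steps=[[0.002,0.001,0.02,0,0,0.02],[0.002,0.001,0.02,0,0,0.02],[0.001,0,0.021,0,0,0.011],[0,0,0.02,0,0,0],[0,0,0.02,0,0,0],[0,0,0.009,0,0,0],[0,0,0.008,0,0,0],[0,0,0,0,0,0],[0,0,0,0,0,0]], hand=0.042)

```text
t: 10.0
ee_pos: [0.5514, 0.3316, 0.003]
eef_rot: [0.0, 0.749, 0.663, 0.0]
ft_force: [0.1, -0.2, -0.5]
opening: 0.492
grip_force: 0.0
```

Request:
apply_moves(steps=[[0,0,0,0,0,0],[0,0,0,0,0,0],[0,0,0,0,0,0],[0,0,0,0,0,0],[0,0,0,0,0,0],[0,0,0,0,0,0]], hand=0.01)

```text
t: 10.6
ee_pos: [0.5519, 0.3318, 0.0035]
eef_rot: [0.0, 0.749, 0.663, 0.001]
ft_force: [0.5, -1.2, 6.1]
opening: 0.214
grip_force: 58.6
```

```bash
python3 -c "
from h import *
plan([(.5515,.331,.08,83),(.56,.24,.10,90),(.4987,.0058,.10,97)])"
```

```text
[[0,0,-.038,0,0,.0],[-.001,0,-.039,0,0,.001],[-.03,.006,-.007,0,0,-.04],[-.03,.005,-.006,0,0,-.04],[-.03,.005,-.007,0,0,-.042],[-.033,-.009,0,0,0,-.02],[-.033,-.009,0,0,0,-.02],[-.033,-.01,0,0,0,-.02],[-.033,-.011,0,0,0,-.02],[-.033,-.012,0,0,0,-.01]]
[[-.033,-.012,0,0,0,-.02],[-.032,-.012,0,0,0,-.012]]
```

Request:
apply_moves(steps=[[0,0,-0.038,0,0,0],[-0.001,0,-0.039,0,0,0],[-0.03,0.006,-0.007,0,0,-0.04],[-0.03,0.005,-0.006,0,0,-0.04],[-0.03,0.005,-0.007,0,0,-0.042],[-0.033,-0.009,0,0,0,-0.02],[-0.033,-0.009,0,0,0,-0.02],[-0.033,-0.01,0,0,0,-0.02],[-0.033,-0.011,0,0,0,-0.02],[-0.033,-0.012,0,0,0,-0.01]])

```text
t: 11.6
ee_pos: [0.5148, 0.0712, 0.0996]
eef_rot: [0.0, 0.674, 0.739, 0.0]
ft_force: [0.4, -0.7, -1.1]
opening: 0.214
grip_force: 59.0
```

Request:
apply_moves(steps=[[-0.033,-0.012,0,0,0,-0.02],[-0.032,-0.012,0,0,0,-0.012],[0,0,0,0,0,0],[0,0,0,0,0,0],[0,0,0,0,0,0]])

```text
t: 12.1
ee_pos: [0.4984, 0.0058, 0.0995]
eef_rot: [0.0, 0.662, 0.749, 0.0]
ft_force: [0.2, 0.2, -0.7]
opening: 0.213
grip_force: 59.0
```

```bash
python3 -c "
from h import *
print(pose()[0],np.degrees(yaw()),manip.read_state()['opening'])
P=pose();im=wlook('small_sherd_centre',.0065+.034)
for d in trace('wrist','plinth_centre')[:2]:
  cs,_=cv2.findContours(d['mask'].astype(np.uint8),0,1);c=max(cs,key=cv2.contourArea)[:,0]
  print('plinth',d['p'],cv2.minAreaRect((wpts(c,.034,P)[:,:2]*1000).astype(np.float32)))
cv2.imwrite('pics/w4.png',cv2.resize(im[60:360,120:520,::-1],(800,600)))"
```

```text
[0.49840097 0.00583467 0.09950488] 97.04483418352017 0.2127806924794343
pt 0.77 [322. 265.] [502.8 -28.5]
plinth 0.92 ((497.7398681640625, 9.883167266845703), (58.28433609008789, 60.992496490478516), 7.278194904327393)
```

View pics/w4.png

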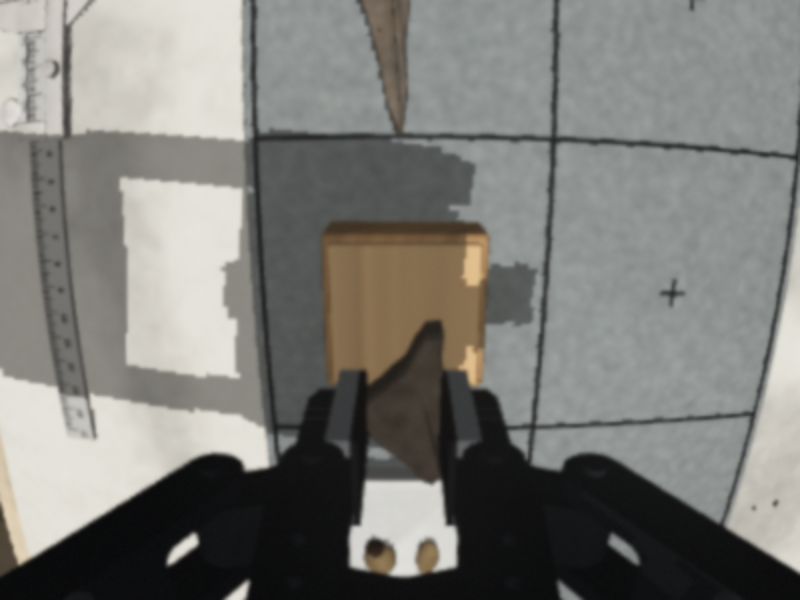

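The sherd is held flat at (405,405), centred between the fingers and lined up with the plinth's centre column. Now I'll lower it onto the plinth top.

Request:
apply_moves(steps=[[0.001,0,0.02,0,0,0],[0,0,0.02,0,0,0],[0,0,0.012,0,0,0],[0,0,0.006,0,0,0],[0,0,0.003,0,0,0],[0,0,0,0,0,0],[0,0,0,0,0,0],[0,0,0,0,0,0]])

```text
t: 13.1
ee_pos: [0.4983, 0.0063, 0.0389]
eef_rot: [0.0, 0.662, 0.749, 0.0]
ft_force: [0.1, -0.0, -0.1]
opening: 0.213
grip_force: 59.0
```

Request:
apply_moves(steps=[[0,0,0.001,0,0,0],[0,0,0,0,0,0],[0,0,0,0,0,0]])

```text
t: 13.4
ee_pos: [0.4981, 0.0063, 0.0375]
eef_rot: [0.0, 0.662, 0.749, 0.0]
ft_force: [0.3, -0.0, 1.6]
opening: 0.215
grip_force: 59.3
```

Request:
apply_moves(steps=[[0,0,0,0,0,0],[0,0,0,0,0,0],[0,0,0,0,0,0],[0,0,0,0,0,0],[0,0,-0.03,0,0,0],[0,0,-0.04,0,0,0],[0,0,0,0,0,0],[0,0,0,0,0,0],[0,0,0,0,0,0]], hand=0.05)

```text
t: 14.3
ee_pos: [0.4971, 0.0063, 0.1065]
eef_rot: [-0.0, 0.662, 0.749, -0.0]
ft_force: [0.2, 0.4, -1.0]
opening: 0.584
grip_force: 0.0
```

```bash
python3 -c "
from h import *
P=pose();print(P[0]);im=wlook('small_sherd_centre',.034+.0065)
for d in trace('wrist','small_sherd_centre')[:1]:
  cs,_=cv2.findContours(d['mask'].astype(np.uint8),0,1);c=max(cs,key=cv2.contourArea)[:,0]
  print('sherd',d['p'],cv2.minAreaRect((wpts(c,.036,P)[:,:2]*1000).astype(np.float32)))
for d in trace('wrist','plinth_centre')[:1]:
  cs,_=cv2.findContours(d['mask'].astype(np.uint8),0,1);c=max(cs,key=cv2.contourArea)[:,0]
  print('plinth',d['p'],cv2.minAreaRect((wpts(c,.034,P)[:,:2]*1000).astype(np.float32)))
cv2.imwrite('pics/w5.png',cv2.resize(im[60:360,120:520,::-1],(800,600)))
plan([(.55,-.2,.15,75),(.587,-.352,.14,52)])"
```

```text
[0.49713372 0.0062755  0.10651977]
pt 0.81 [324. 218.] [498.7   6.7]
mask 0.95 [327. 216.] [array([498.9,  -7.3]), array([24.5, 53. ]), np.float64(4.8)] [array([495.,  22.]), array([16.5, 35.8]), np.float64(4.8)]
sherd 0.95 ((497.177734375, 5.7502288818359375), (20.93781089782715, 45.369876861572266), 4.75833797454834)
plinth 0.71 ((497.6090393066406, 9.388416290283203), (59.490821838378906, 62.54499435424805), 6.5494065284729)
[[-.035,.005,-.007,0,0,.06],[-.035,.007,-.007,0,0,.06],[-.034,.008,-.007,0,0,.07],[-.034,.011,-.008,0,0,.06],[-.033,.013,-.007,0,0,.07],[-.032,.015,-.008,0,0,.065],[-.034,.019,.003,0,0,.1],[-.032,.022,.002,0,0,.1],[-.03,.025,.003,0,0,.1],[-.028,.029,.002,0,0,.101]]
```

View pics/w5.png

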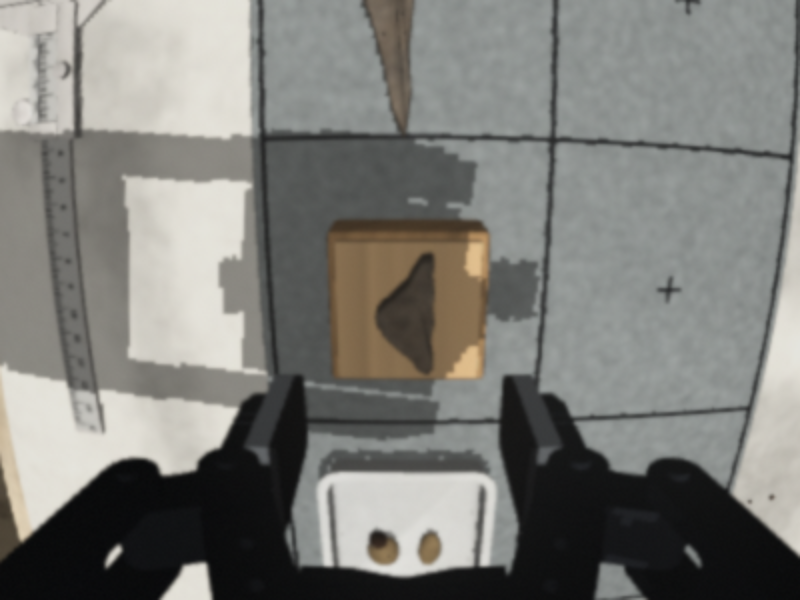

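The small sherd lies flat and centred at (407,313) on the plinth. Its rectangle is 21x45 mm, within 3 mm of the plinth's centre and 2° off. Next is the middle sherd.

Request:
apply_moves(steps=[[-0.035,0.005,-0.007,0,0,0.06],[-0.035,0.007,-0.007,0,0,0.06],[-0.034,0.008,-0.007,0,0,0.07],[-0.034,0.011,-0.008,0,0,0.06],[-0.033,0.013,-0.007,0,0,0.07],[-0.032,0.015,-0.008,0,0,0.065],[-0.034,0.019,0.003,0,0,0.1],[-0.032,0.022,0.002,0,0,0.1],[-0.03,0.025,0.003,0,0,0.1],[-0.028,0.029,0.002,0,0,0.101]], hand=0.0854)

```text
t: 15.55
ee_pos: [0.5875, -0.3536, 0.1403]
eef_rot: [-0.001, 0.9, 0.437, -0.0]
ft_force: [0.4, 1.1, 0.7]
opening: 1.001
grip_force: 0.0
```

Request:
apply_moves(steps=[[0,0,0,0,0,0],[0,0,0,0,0,0],[0,0,0,0,0,0],[0,0,0,0,0,0]])

```text
t: 15.95
ee_pos: [0.5875, -0.351, 0.1412]
eef_rot: [-0.0, 0.898, 0.439, -0.0]
ft_force: [-0.5, 0.6, -0.2]
opening: 1.001
grip_force: 0.0
```

```bash
python3 -c "
from h import *
print(pose()[0],np.degrees(yaw()))
im=wlook('middle_sherd_centre',.0075)
cv2.imwrite('pics/w6.png',cv2.resize(im[60:360,120:520,::-1],(800,600)))"
```

```text
[ 0.58747869 -0.35098872  0.14119604] 52.104220583069896
pt 0.7 [318. 194.] [ 583.  -349.8]
mask 0.87 [319. 193.] [array([ 582.2, -353.1]), array([83.4, 47.8]), np.float64(46.4)] [array([ 584.9, -349.8]), array([79. , 45.3]), np.float64(46.4)]
```

View pics/w6.png

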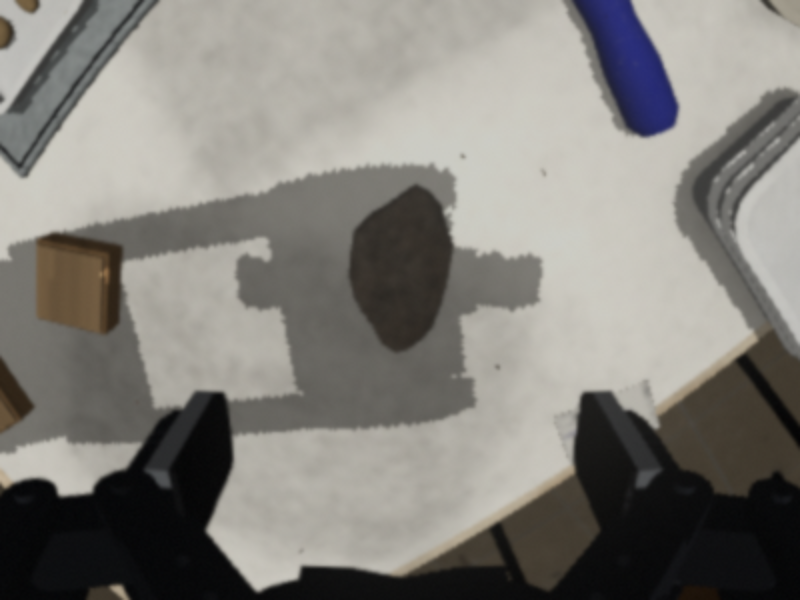

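The middle sherd is at (402,270) in the crop. Its rectangle is 82x46 mm, centred at (0.583, -0.352), with the long axis at 46°.

```bash
python3 -c "
from h import *
plan([(.583,-.352,.07,46.4),(.583,-.352,.012,46.4)],v=.03)"
```

```text
[[-.001,-.001,.024,0,0,.03],[-.001,-.001,.024,0,0,.03],[-.002,-.001,.024,0,0,.039],[0,0,.029,0,0,.0],[0,0,.029,0,0,.0]]
```

Request:
apply_moves(steps=[[-0.001,-0.001,0.024,0,0,0.03],[-0.001,-0.001,0.024,0,0,0.03],[-0.002,-0.001,0.024,0,0,0.039],[0,0,0.029,0,0,0],[0,0,0.027,0,0,0],[0,0,0.007,0,0,0],[0,0,0.004,0,0,0],[0,0,0,0,0,0],[0,0,0,0,0,0]], hand=0.066)

```text
t: 17.0
ee_pos: [0.5837, -0.3539, 0.0037]
eef_rot: [0.001, 0.919, 0.394, 0.001]
ft_force: [0.3, -0.4, -0.2]
opening: 0.771
grip_force: 0.0
```

Request:
apply_moves(steps=[[0,0,0,0,0,0],[0,0,0,0,0,0],[0,0,0,0,0,0],[0,0,0,0,0,0],[0,0,0,0,0,0],[0,0,0,0,0,0]], hand=0.025)

```text
t: 17.6
ee_pos: [0.5835, -0.3538, 0.004]
eef_rot: [0.001, 0.919, 0.393, 0.001]
ft_force: [-1.2, 1.2, 8.2]
opening: 0.51
grip_force: 60.3
```

```bash
python3 -c "
from h import *
plan([(.583,-.352,.08,46.4),(.6273,-.1051,.10,97)])"
```

```text
[[0,-.001,-.038,0,0,-.0],[.001,-.001,-.038,0,0,-.001],[.026,-.017,-.002,0,0,-.11],[.028,-.014,-.003,0,0,-.11],[.029,-.011,-.002,0,0,-.11],[.03,-.008,-.003,0,0,-.11],[.031,-.005,-.002,0,0,-.11],[.032,-.001,-.003,0,0,-.11],[.031,.003,-.002,0,0,-.11],[.031,.006,-.003,0,0,-.113]]
```

Request:
apply_moves(steps=[[0,-0.001,-0.038,0,0,0],[0.001,-0.001,-0.038,0,0,0],[0.026,-0.017,-0.002,0,0,-0.11],[0.028,-0.014,-0.003,0,0,-0.11],[0.029,-0.011,-0.002,0,0,-0.11],[0.03,-0.008,-0.003,0,0,-0.11],[0.031,-0.005,-0.002,0,0,-0.11],[0.032,-0.001,-0.003,0,0,-0.11],[0.031,0.003,-0.002,0,0,-0.11],[0.031,0.006,-0.003,0,0,-0.113]])

```text
t: 18.6
ee_pos: [0.6273, -0.1036, 0.0989]
eef_rot: [0.0, 0.661, 0.75, 0.0]
ft_force: [0.0, -0.7, -0.9]
opening: 0.507
grip_force: 61.8
```

Request:
apply_moves(steps=[[0,0,0,0,0,0],[0,0,0,0,0,0],[0,0,0,0,0,0],[0,0,0,0,0,0]])

```text
t: 19.0
ee_pos: [0.6268, -0.1059, 0.0982]
eef_rot: [-0.0, 0.664, 0.748, -0.0]
ft_force: [0.7, 0.8, -1.4]
opening: 0.508
grip_force: 61.8
```

```bash
python3 -c "
from h import *
print(pose()[0],np.degrees(yaw()))
im=cams.grab_frame('wrist')
cv2.imwrite('pics/w7.png',cv2.resize(im[60:360,120:520,::-1],(800,600)))"
```

```text
[ 0.62682406 -0.10588335  0.09823283] 96.82369043115635
```

View pics/w7.png

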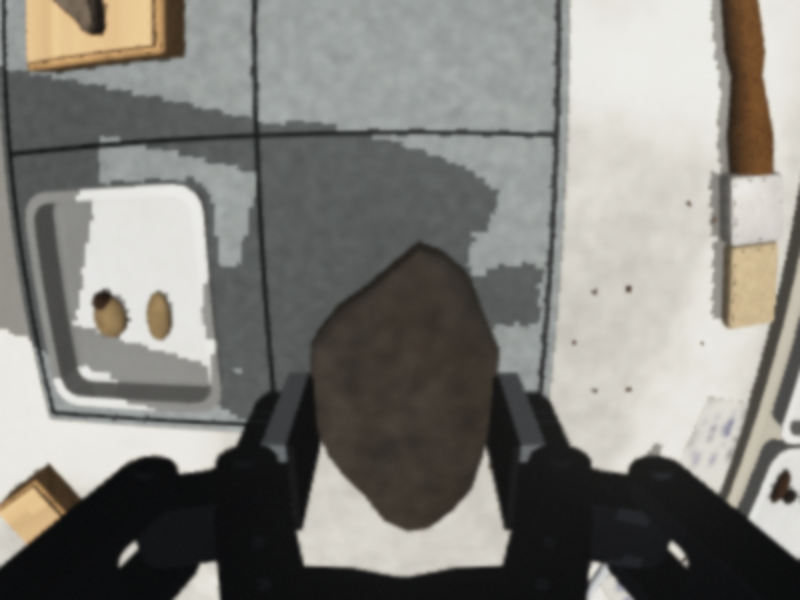

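The sherd is held square along the tool and its field centre lies underneath. Now I'll lower it to z≈0.010.

Request:
apply_moves(steps=[[0.001,0,0.026,0,0,0],[0,0,0.026,0,0,0],[0,0,0.02,0,0,0],[0,0,0.01,0,0,0],[0,0,0.004,0,0,0],[0,0,0.002,0,0,0],[0,0,0,0,0,0],[0,0,0,0,0,0],[0,0,0,0,0,0]])

```text
t: 19.95
ee_pos: [0.6275, -0.1039, 0.0111]
eef_rot: [0.001, 0.663, 0.749, 0.0]
ft_force: [-0.1, 0.6, -0.5]
opening: 0.506
grip_force: 61.8
```

Request:
apply_moves(steps=[[0,0,0,0,0,0],[0,0,0,0,0,0],[0,0,0,0,0,0],[0,0,0,0,0,0],[0,0,-0.03,0,0,0],[0,0,-0.04,0,0,0],[0,0,-0.04,0,0,0],[0,0,0,0,0,0],[0,0,0,0,0,0],[0,0,0,0,0,0]], hand=0.066)

```text
t: 20.95
ee_pos: [0.6261, -0.1037, 0.1193]
eef_rot: [-0.001, 0.663, 0.749, -0.0]
ft_force: [-0.6, -0.6, -0.1]
opening: 0.768
grip_force: 0.0
```

```bash
python3 -c "
from h import *
print(pose()[0])
wlook('middle_sherd_centre',.012)
plan([(.56,.15,.15,105),(.393,.347,.15,131)])"
```

```text
[ 0.62613849 -0.10370126  0.11925799]
pt 0.94 [324. 200.] [ 627.7 -102.4]
mask 0.97 [325. 197.] [array([ 626.7, -105.3]), array([49. , 85.4]), np.float64(5.1)] [array([625.8, -98.2]), array([44.5, 77.6]), np.float64(5.1)]
[[.037,-.005,-.004,0,0,-.02],[.037,-.004,-.005,0,0,-.02],[.037,-.004,-.004,0,0,-.02],[.038,-.003,-.005,0,0,-.02],[.037,-.002,-.004,0,0,-.02],[.038,-.001,-.005,0,0,-.02],[.037,0,-.004,0,0,-.021],[.033,-.016,0,0,0,-.06],[.034,-.014,0,0,0,-.07],[.035,-.011,0,0,0,-.06]]
[[.036,-.009,0,0,0,-.07],[.037,-.007,0,0,0,-.06],[.037,-.004,0,0,0,-.07],[.036,-.002,0,0,0,-.064]]
```

Middle sherd is placed within 3 mm and 2° of its target. Next is the cobble.

Request:
apply_moves(steps=[[0.037,-0.005,-0.004,0,0,-0.02],[0.037,-0.004,-0.005,0,0,-0.02],[0.037,-0.004,-0.004,0,0,-0.02],[0.038,-0.003,-0.005,0,0,-0.02],[0.037,-0.002,-0.004,0,0,-0.02],[0.038,-0.001,-0.005,0,0,-0.02],[0.037,0,-0.004,0,0,-0.021],[0.033,-0.016,0,0,0,-0.06],[0.034,-0.014,0,0,0,-0.07],[0.035,-0.011,0,0,0,-0.06]], hand=0.0854)

```text
t: 22.1
ee_pos: [0.4882, 0.2343, 0.1504]
eef_rot: [-0.0, 0.53, 0.848, -0.001]
ft_force: [0.7, 0.9, 0.5]
opening: 1.0
grip_force: 0.0
```

Request:
apply_moves(steps=[[0.036,-0.009,0,0,0,-0.07],[0.037,-0.007,0,0,0,-0.06],[0.037,-0.004,0,0,0,-0.07],[0.036,-0.002,0,0,0,-0.064],[0,0,0,0,0,0],[0,0,0,0,0,0],[0,0,0,0,0,0],[0,0,0,0,0,0]])

```text
t: 22.9
ee_pos: [0.3948, 0.3458, 0.151]
eef_rot: [-0.0, 0.415, 0.91, -0.0]
ft_force: [-0.3, 0.3, -0.3]
opening: 1.0
grip_force: 0.0
```

```bash
python3 -c "
from h import *
print(pose()[0],np.degrees(yaw()))
im=wlook('cobble_centre',.021)
cv2.imwrite('pics/w8.png',cv2.resize(im[60:360,120:520,::-1],(800,600)))"
```

```text
[0.39475944 0.3457746  0.15102958] 130.93250164921648
pt 0.84 [319. 197.] [394.9 342.2]
mask 0.74 [322. 194.] [array([400.4, 344.4]), array([61.5, 59.4]), np.float64(40.9)] [array([392.3, 353. ]), array([52.7, 50.9]), np.float64(40.9)]
```

View pics/w8.png

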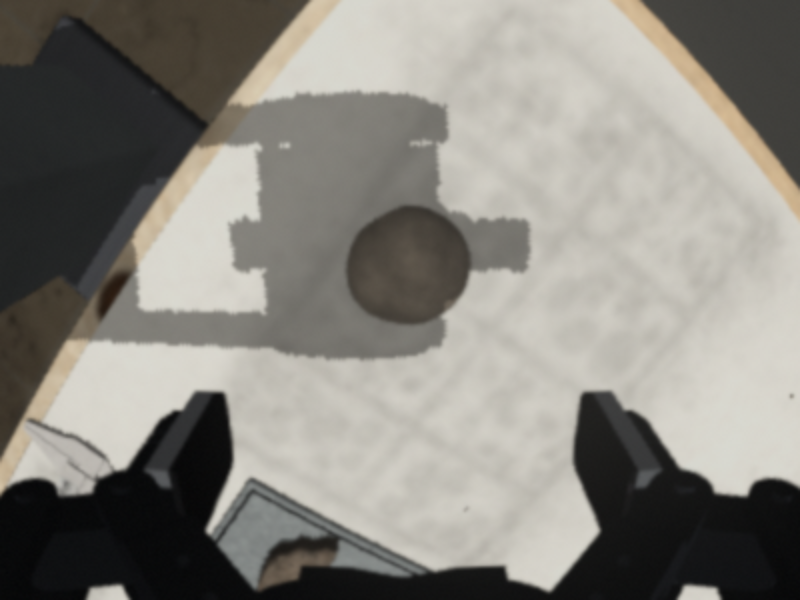

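The cobble is centred at (408,265) in the crop, which is about (0.3955, 0.347). Down to grasp it.

```bash
python3 -c "
from h import *
plan([(.3955,.347,.08,131),(.3955,.347,.005,131)],v=.04)"
```

```text
[[0,.001,.036,0,0,-.0],[0,0,.035,0,0,-.001],[0,0,.038,0,0,.0],[0,0,.037,0,0,.0]]
```

Request:
apply_moves(steps=[[0,0.001,0.036,0,0,0],[0,0,0.035,0,0,0],[0,0,0.034,0,0,0],[0,0,0.03,0,0,0],[0,0,0.011,0,0,0],[0,0,0,0,0,0],[0,0,0,0,0,0],[0,0,0,0,0,0]])

```text
t: 23.85
ee_pos: [0.3959, 0.3479, 0.0068]
eef_rot: [0.0, 0.415, 0.91, 0.001]
ft_force: [0.1, -0.2, -0.3]
opening: 1.001
grip_force: 0.0
```

Request:
apply_moves(steps=[[0,0,0,0,0,0],[0,0,0,0,0,0],[0,0,0,0,0,0],[0,0,0,0,0,0],[0,0,0,0,0,0],[0,0,0,0,0,0]], hand=0.03)

```text
t: 24.45
ee_pos: [0.3955, 0.3477, 0.0067]
eef_rot: [0.0, 0.414, 0.91, 0.001]
ft_force: [-1.2, -2.7, 14.4]
opening: 0.617
grip_force: 60.3
```

```bash
python3 -c "
from h import *
plan([(.3955,.347,.1,131),(.5969,.1431,.1,97)])"
```

```text
[[0,0,-.031,0,0,.0],[0,0,-.031,0,0,.0],[-.001,-.001,-.031,0,0,.0],[-.036,.002,0,0,0,.07],[-.035,.005,0,0,0,.07],[-.035,.007,0,0,0,.08],[-.034,.01,0,0,0,.07],[-.034,.013,0,0,0,.08],[-.032,.015,0,0,0,.07],[-.031,.017,0,0,0,.08]]
[[-.03,.02,0,0,0,.074]]
```

Request:
apply_moves(steps=[[0,0,-0.031,0,0,0],[0,0,-0.031,0,0,0],[-0.001,-0.001,-0.031,0,0,0],[-0.036,0.002,0,0,0,0.07],[-0.035,0.005,0,0,0,0.07],[-0.035,0.007,0,0,0,0.08],[-0.034,0.01,0,0,0,0.07],[-0.034,0.013,0,0,0,0.08],[-0.032,0.015,0,0,0,0.07],[-0.031,0.017,0,0,0,0.08]])

```text
t: 25.45
ee_pos: [0.5713, 0.1673, 0.0984]
eef_rot: [-0.0, 0.636, 0.772, -0.0]
ft_force: [1.0, 0.1, -1.8]
opening: 0.62
grip_force: 65.4
```

Request:
apply_moves(steps=[[-0.03,0.02,0,0,0,0.074],[0,0,0,0,0,0],[0,0,0,0,0,0],[0,0,0,0,0,0],[0,0,0,0,0,0]])

```text
t: 25.95
ee_pos: [0.5951, 0.1438, 0.0982]
eef_rot: [-0.0, 0.662, 0.749, -0.0]
ft_force: [-0.2, -0.1, -2.0]
opening: 0.615
grip_force: 65.4
```

```bash
python3 -c "
from h import *
print(pose()[0],np.degrees(yaw()))
plan([(.5969,.1431,.013,97)],v=.025)"
```

```text
[0.59513811 0.14380325 0.09822544] 97.08035719344299
[[0,0,.021,0,0,.0],[0,.001,.021,0,0,.0],[0,0,.022,0,0,.0],[-.001,.001,.021,0,0,.001]]
```

Request:
apply_moves(steps=[[0,0,0.026,0,0,0],[0,0.001,0.026,0,0,0],[0,0.001,0.02,0,0,0],[0,0,0.008,0,0,0],[0,0,0.004,0,0,0],[0,0,0.002,0,0,0],[0,0,0,0,0,0],[0,0,0,0,0,0],[0,0,0,0,0,0]])

```text
t: 26.85
ee_pos: [0.5987, 0.1434, 0.013]
eef_rot: [0.0, 0.663, 0.749, 0.001]
ft_force: [0.3, -0.2, -0.0]
opening: 0.616
grip_force: 65.7
```

Request:
apply_moves(steps=[[0,0,0,0,0,0],[0,0,0,0,0,0],[0,0,0,0,0,0],[0,0,0,0,0,0],[0,0,0,0,0,0],[0,0,-0.02,0,0,0],[0,0,-0.03,0,0,0],[0,0,-0.04,0,0,0],[0,0,-0.04,0,0,0],[0,0,-0.03,0,0,0]], hand=0.078)

```text
t: 27.85
ee_pos: [0.5986, 0.1434, 0.1749]
eef_rot: [0.001, 0.663, 0.749, 0.001]
ft_force: [0.2, -0.0, -0.8]
opening: 0.912
grip_force: 0.0
```

Request:
apply_moves(steps=[[-0.04,-0.02,-0.02,0,0,0],[-0.04,-0.02,-0.02,0,0,0],[-0.04,-0.02,-0.02,0,0,0],[-0.02,-0.01,0,0,0,0],[0,0,0,0,0,0],[0,0,0,0,0,0],[0,0,0,0,0,0],[0,0,0,0,0,0]])

```text
t: 28.65
ee_pos: [0.5458, -0.0032, 0.2318]
eef_rot: [-0.0, 0.662, 0.749, -0.0]
ft_force: [0.5, 0.0, 0.5]
opening: 0.914
grip_force: 0.0
```

```bash
python3 -c "
from h import *
P=pose();print(P[0]);im=save('wrist','w9.png')
c,s=np.cos(.122),np.sin(.122);th=np.array([[c,s],[-s,c]])
for l,z in [('plinth_centre',.02),('small_sherd_centre',.0405),('middle_sherd_centre',.0135),('cobble_centre',.027),('white_dish_centre',.015),('long_sherd_centre',.015)]:
  for d in place_of('wrist',l)[:2]:
    w=wpts(d['location'],z,P)[0][:2];print(l,round(d['p'],2),w.round(4),'board',(th@(w-[.555,.012])).round(4))
"
```

```text
[ 0.54580725 -0.00321095  0.23181823]
plinth_centre 0.86 [ 0.4541 -0.242 ] board [-0.131  -0.2398]
plinth_centre 0.73 [0.4984 0.0025] board [-0.0573 -0.0025]
small_sherd_centre 0.82 [0.4956 0.0059] board [-0.0597  0.0012]
middle_sherd_centre 0.8 [ 0.6305 -0.1008] board [ 0.0612 -0.1212]
middle_sherd_centre 0.43 [0.5979 0.1456] board [0.0589 0.1274]
cobble_centre 0.68 [0.5956 0.1417] board [0.0561 0.1238]
white_dish_centre 0.97 [ 0.5152 -0.1153] board [-0.055  -0.1215]
long_sherd_centre 0.63 [0.4688 0.1271] board [-0.0716  0.1248]
```

View pics/w9.png

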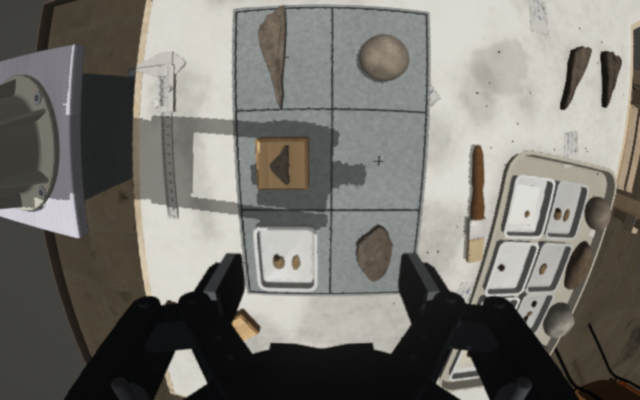

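The picture shows every piece centred in its field: plinth with small sherd (283,164), middle sherd (374,252), cobble (384,58), with the dish and long sherd unmoved. Handing in.

```bash
python3 -c "
from rig import manip
print(manip.finish_job())"
```

```text
the job is handed in; nothing more can be done
None
```

The job is handed in at about 29 s: in the last wrist picture the plinth, small sherd, middle sherd and cobble all measured within about 5 mm of their targets, and the dish and long sherd looked unmoved; the hand-in call gave no verdict.

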